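Find the high spot of a pump cam at the pointer

TASK

On the sloping gauge stand, the steel pump cam has two noses on its rim, one standing out farther than the other. Turn the cam slowly (well under half a turn a second) by its black knob until the tip of the higher nose stands exactly opposite the tip of the fixed pointer, then let go so that it stays there. Leave the bottle, the cup and the stopper beside the stand where they are.

Things in the scene. Friction and masses are not known exactly. Their poses are not given: they have to be found in the camera images.
- knob_grip (a point): Point on the cam's axis at the height to grip: middle of the round black fluted knob, 44 mm diameter, from 17 mm below to 13 mm above this point along the axis. The knob is fixed to the cam. z is the cam's axis, out of the knob, leaning 35 degrees from vertical toward the robot; x and y turn with the cam. The cam's front face is 32 mm below; the neck between is 24 to 30 mm thick.
- high_spot (a point): Tip of the cam's higher nose, on the rim, half-way through the plate's thickness. The cam is a steel plate 8 mm thick, its round part 50 mm in radius about the axis; this nose rises 18 mm above it (68 mm from the axis).
- low_spot (a point): Tip of the cam's lower nose, on the rim: 5 mm above the round part (55 mm from the axis), 2.5 rad counter-clockwise round the cam from the higher nose, seen from the knob side.
- pointer_tip (a point): Sharp end of the fixed steel pointer, a thin cone on a dark block at the upper end of the stand's sloping back plate. It points at the cam's axis, down the slope, in the plane of the cam's plate, 71 mm from the axis: 3 mm of gap are left when the higher nose stands opposite.
- cam (a joint): Turning angle of the cam in rad, growing counter-clockwise seen from the knob side (about knob_grip's z). Its zero is not the wanted position. It turns with a stiff greased feel (about 0.1 N m, more when turned faster), stays where it is left, and can be turned at least half a turn either way from any start before it meets a stop.
- gauge_stand: The fixed grey stand, yawed up to 0.25 rad. Origin on the table under the cam's centre (105 mm up); -x is the low side of the slope, facing the robot, z is up. Base plate 130 mm (x, -100 to +30) by 110 mm (y), 15 mm high; highest point, the pointer's block, about 170 mm above the table.
- reagent_bottle: Bystander: small clear bottle with white cap, 38 mm diameter, 82 mm tall, at the stand's left; origin at the centre of its underside.
- sample_cup: Bystander: pale open cup, 54 mm diameter, 52 mm tall, at the stand's right; origin at the centre of its underside.
- stopper: Bystander: small dark red tapered stopper, 21 mm diameter, 20 mm tall, beyond the bottle; origin at the centre of its underside.

How it is judged:
At the end, for the whole second after the job is handed in: The tip of the higher nose is within 9 mm of the pointer's tip (about 7 degrees either side of exactly opposite), the cam is at rest, and the bottle, cup and stopper are within 30 mm of where they stood (distance between high_spot and pointer_tip below 0.009 m and velocity of joint cam between -0.05 and 0.05 rad/s and not (distance of reagent_bottle from where it was at the start of the episode above 0.03 m) and not (distance of sample_cup from where it was at the start of the episode above 0.03 m) and not (distance of stopper from where it was at the start of the episode above 0.03 m)); the robot touches nothing.
It fails at once if the cam is spun fast (over 3 rad/s) (velocity of joint cam above 3 rad/s or velocity of joint cam below -3 rad/s).
It fails at once if the bottle, the cup or the stopper is pushed away (over 30 mm) (distance of any of reagent_bottle, sample_cup, stopper from where it was at the start of the episode above 0.03 m).
It also fails if it takes over 51 s, if anything falls off the work surface, if the arm or the gripper's body presses on something with over 40 N, if the wrist force passes 120 N, or if a joint passes its speed limit or range.

ROBOT

A 6-joint arm with a two-finger parallel gripper is mounted at the origin on the work surface; the furniture and walls round the work are solid. World frame = base frame: x ahead of the robot, y to its left, z up, the work surface at z = 0. Lengths are in m, angles in rad, forces in N, time in s.
With the tool pointing down it reaches from about 0.275 to 0.775 m from the base axis. Payload 14.6 kg.
Tool frame: the origin (TCP) lies at the very end of the fingers, on their centre line; the grasp point (between the pads) lies 19 mm behind it (env.grasp_offset is the z of the grasp point in the tool frame, in m); z points along the fingers, y is the line along which they close (so a half turn about z gives the same grasp; the last joint's range is limited). The gripper opens to 85 mm and grips with 20 to 120 N. Pads are 22 mm wide; open, the fingers measure 114 mm over their backs; the gripper's body (76 mm by 85 mm) begins 54 mm behind the grasp point. The pads swing forward as they close: fully open they stand 13 mm farther back than shut.
Start: joints at [1.088, 0.263, -0.048, 1.259, 0, 1.415], TCP at [0.169, 0.497, 0.201] pointing down, gripper open.
Joint ranges: [-2.65, 2.65], [-0.89, 1.7], [-1.18, 1.37], [-2.13, 2.11], [-1.35, 1.29], [-3.14, 3.14]. Speed limits (rad/s): [1.89, 1.89, 2.57, 2.79, 3.14, 3.14].

INTERFACE

Orientations are given as a unit quaternion [x, y, z, w].
In Python, from rig import env gives the robot as it stands.
- The arm moves only by the tool drive_tool, never from a script. Its argument "motion" is a list of rows, each a list of 4 numbers: the shift along the world's x, y, z in mm, then the turn about the world's z in degrees. A call has 1 to 12 rows; each row shifts and turns the commanded pose from where the row before left it; what a row does not reach is not made up. A row lasts 1/12 s, in which the tool goes at most 41.7 mm and 7.16 degrees, less where a joint would pass 70% of its speed; a pose out of reach is approached as far as the arm can. A call with a gripper value outside its range is refused whole. "jaw" is the opening, from -1 (shut) to 1 (fully open), set as the call begins (left out, the last holds). The fingers move at their own pace and stop on an object; the grip force is fixed at half the most. Time passes only in rows, so rows that do not move let the fingers close. It gives the time, the measured TCP pose, the force, the opening and the grip force at its end, in the units of the state.
- env.get_state(): the state, without advancing time (a new reading comes with each control period).
- env.camera(name): name is "side" or "top"; returns the picture (384x512x3 uint8, blue, green, red); there is no depth.
- env.get_calibration(name): a dict with "camera_matrix" (3x3 intrinsics, pixels), "D" ([k1, k2, p1, p2, k3] as OpenCV has them; the pictures are not rectified), "origin" and "orientation" of the camera in the world. Camera axes: x right, y up, looking along -z (the intrinsics and any distortion apply to the point x, -y, -z); pixel columns grow to the right and rows downward; lengths in m; the calibration is good to about 2 mm. A picture is of the moment at which its call begins. get_calibration takes no time and is no camera call.
- env.close_job(): hands the job in; it is judged then, once.
The state is a dict: "time_s": time; "joints": joint angles; "qvel": joint speeds; "joint_efforts": joint torques, N m; "tool_pos": TCP position; "tool_rot": TCP orientation; "force": force on the tool from outside, world axes, zero at the start; "wrist_torque": the same for the moment, N m; "width": finger opening in m; "finger_force": force on a finger pad.
Only numpy, scipy, OpenCV 4.12 (cv2) and the standard library are available. Lean on these libraries where they do the work, as an engineer would, in place of code of your own. Each camera call takes 0.05 s, during which the arm holds its last target. There are 200 camera calls.

## Working session

There is one attempt and no reset: what is moved stays moved. The work goes in short steps, Python scripts to look and compute and a tool call to move; the robot and the scene stay as the last step left them, time stands still between calls to the robot, and variables do not carry over. Pictures are saved under pics/ and viewed, at most 10 in all, crops included, and the job is handed in when it is done.

Besides the shell and the picture viewer there is one more tool, called after "Request:" as a command line: name --pt "numbers of a row" for each row, then --argument value for the rest. drive_tool: Moves the arm, as the interface text tells. Its arguments: {"type":"object","properties":{"motion":{"type":"array"},"jaw":{"type":"number"}},"required":["motion"]}

```bash
mkdir -p pics; python3 - <<'E'
from rig import env
import cv2
for n in("top","side"):
    cv2.imwrite(f"pics/{n}0.png",env.camera(n)); c=env.get_calibration(n); print(n,c)
s=env.get_state();print(s, env.grasp_offset)
E
```

```text
top {'camera_matrix': array([[359.52590365,   0.        , 254.8824327 ],
       [  0.        , 359.52590365, 194.71129907],
       [  0.        ,   0.        ,   1.        ]]), 'D': array([-0.0977643,  0.       ,  0.       ,  0.       ,  0.       ]), 'origin': array([0.27049102, 0.07904751, 0.93774141]), 'orientation': array([-0.07880369,  0.08031703,  0.71079855, -0.69433751])}
side {'camera_matrix': array([[384.40664977,   0.        , 246.35344131],
       [  0.        , 384.40664977, 187.09235512],
       [  0.        ,   0.        ,   1.        ]]), 'D': array([0.03325215, 0.        , 0.        , 0.        , 0.        ]), 'origin': array([ 0.8724714 , -0.21101467,  0.87890436]), 'orientation': array([0.2521095 , 0.12716815, 0.44341542, 0.85067727])}
{'time_s': 0.1, 'joints': array([ 1.08770911e+00,  2.63488308e-01, -4.88849879e-02,  1.25940305e+00,
       -2.65711200e-05,  1.41550082e+00]), 'qvel': array([ 0.00093558, -0.00092702,  0.0028899 ,  0.00016394,  0.00062054,
        0.00030058]), 'joint_efforts': array([ 1.38131560e-03, -6.38576317e+01,  3.85063863e+01,  9.96770425e-03,
       -1.80501897e-04,  1.14561570e-05]), 'tool_pos': array([0.16890268, 0.49678865, 0.20106212]), 'tool_rot': array([ 1.63163054e-01,  9.86598995e-01, -4.69427141e-04, -1.41149693e-04]), 'force': array([-0.94463302,  0.56811587,  0.24428681]), 'wrist_torque': array([ 0.04518888, -0.05498675,  0.03332245]), 'finger_force': 0.0, 'width': 0.08561647390295253} -0.0187
```

View pics/top0.png

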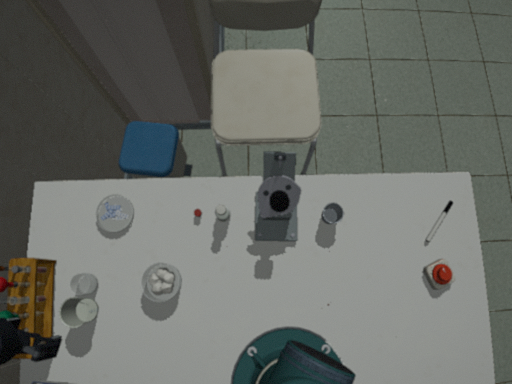

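View pics/side0.png

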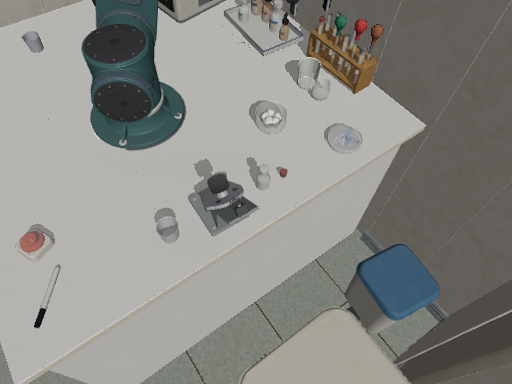

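The top view shows the stand with its black knob at about (280,202), the pointer block at about (280,157), the bottle at (222,213), the stopper at (198,213) and the cup at (332,213). In the side view the knob is at about (218,183). I'll zoom in on both.

```bash
python3 - <<'E'
import cv2,numpy as np
t=cv2.imread("pics/top0.png")[140:260,220:345]; s=cv2.imread("pics/side0.png")[155:240,180:290]
a=cv2.resize(t,None,fx=4.8,fy=4.8,interpolation=cv2.INTER_CUBIC)
b=cv2.resize(s,None,fx=7,fy=7,interpolation=cv2.INTER_CUBIC)
cv2.imwrite("pics/t1.png",a);cv2.imwrite("pics/s1.png",b)
E
```

```text
(no output)
```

View pics/t1.png

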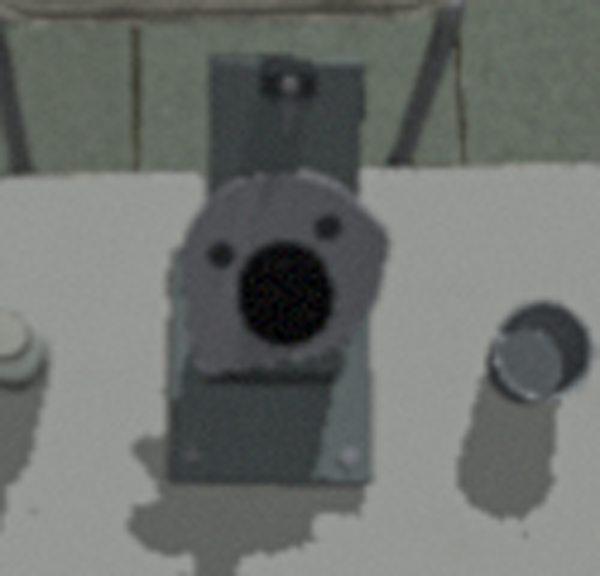

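View pics/s1.png

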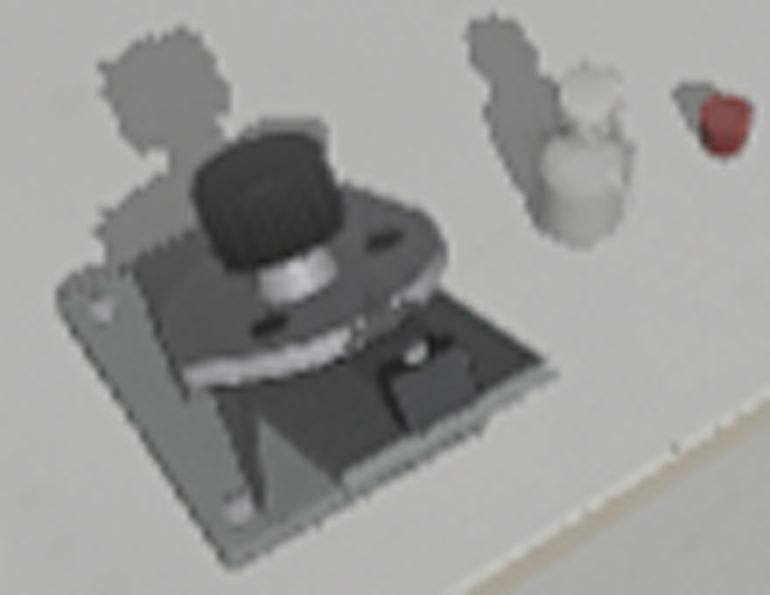

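The top crop shows a sharp rim corner at (388,240) and another around (195,365). The block and pointer are near (288,85). I'll cast these onto the cam plane.

```bash
cat > h.py <<'E'
from rig import env
import cv2,numpy as np
from scipy.spatial.transform import Rotation as R
def ray(n,px):
    c=env.get_calibration(n)
    p=cv2.undistortPoints(np.array(px,float).reshape(-1,1,2),c["camera_matrix"],c["D"]).reshape(-1,2)
    d=np.c_[p[:,0],-p[:,1],-np.ones(len(p))]@R.from_quat(c["orientation"]).as_matrix().T
    return c["origin"],d/np.linalg.norm(d,axis=1)[:,None]
def plane(n,px,p0,nrm):
    o,d=ray(n,px); t=((p0-o)@nrm)/(d@nrm); return o+d*t[:,None]
def tri(pt,ps):
    A=np.zeros((3,3));b=np.zeros(3)
    for n,p in(("top",pt),("side",ps)):
        o,d=ray(n,[p]); M=np.eye(3)-np.outer(d[0],d[0]); A+=M;b+=M@o
    x=np.linalg.solve(A,b); 
    o,d=ray("top",[pt]); return x,np.linalg.norm(np.cross(x-o,d[0]))
def T(*p): return [((x+.5)/4.8-.5+220,(y+.5)/4.8-.5+140) for x,y in p]
def S(*p): return [((x+.5)/7-.5+180,(y+.5)/7-.5+155) for x,y in p]
def frame(psi):
    s,c=np.sin(np.radians(35)),np.cos(np.radians(35)); u=np.array([c*np.cos(psi),c*np.sin(psi),s])
    a=np.array([-s*np.cos(psi),-s*np.sin(psi),c]); v=np.cross(a,u); return u,v,a
E
cat > m.py <<'E'
from h import *
def knob(n,im,box):
    x0,y0,x1,y1=box; m=(im[y0:y1,x0:x1].max(2)<62).astype(np.uint8)
    k,l,st,ce=cv2.connectedComponentsWithStats(m); i=1+np.argmax(st[1:,4]); print(n,st[i],ce[i]+[x0,y0]); return ce[i]+[x0,y0]
t=cv2.imread("pics/top0.png");s=cv2.imread("pics/side0.png")
kt=knob("top",cv2.GaussianBlur(t,(3,3),0),(255,180,310,225));ks=knob("side",s,(200,165,240,200))
# hand: knob top face centre (whole knob ellipses)
print("knob tri",tri(kt,ks))
print("ptr tip?",tri(T((288,130))[0],S((413,352))[0]), "ball", tri(T((290,84))[0],S((413,352))[0]))
z=np.array([0,0,1.])
b=plane("top",T((170,483),(370,483)),np.array([0,0,.015]),z);print("base front",b)
e=b[1]-b[0];psi=np.arctan2(e[0],-e[1]);print("psi",psi)
bs=plane("side",S((60,297),(228,560)),np.array([0,0,.015]),z);print("side base corners",bs, "edge yaw",np.arctan2(*(bs[1]-bs[0])[[1,0]]))
for o in("reagent","cup"): pass
print("bottle cup stopper",plane("top",[(222,213),(332,213),(198,213)],np.array([0,0,.06]),z))
np.save("k.npy",np.r_[tri(kt,ks)[0],psi])
E
python3 m.py
```

```text
top [ 14  10  21  23 383] [278.94778068 201.0078329 ]
side [  8  14  21  15 204] [217.5245098  186.02941176]
knob tri (array([0.43946031, 0.01901453, 0.12833177]), np.float64(0.0011860589240540308))
ptr tip? (array([0.51744186, 0.01984523, 0.14927834]), np.float64(0.003225542877801288)) ball (array([0.53057544, 0.01614375, 0.17281838]), np.float64(0.0009708316571461141))
base front [[ 0.36247941  0.07699717  0.015     ]
 [ 0.3598199  -0.02988707  0.015     ]]
psi -0.02487697120000748
side base corners [[ 0.35844363 -0.02931823  0.015     ]
 [ 0.48637009 -0.03580073  0.015     ]] edge yaw -0.050630362252389614
bottle cup stopper [[ 0.42723561  0.15734259  0.06      ]
 [ 0.42065196 -0.11590825  0.06      ]
 [ 0.42856088  0.21704993  0.06      ]]
```

```bash
cat > n.py <<'E'
from h import *
psi=-0.038;C=np.array([.461,.0198,.105]);u,v,a=frame(psi)
def pol(n,px,off=0.004):
    q=plane(n,px,C+off*a,a)-C
    for p,x in zip(px,q): print(n,np.round(p,1),"r %.1f ang %.1f"%(1e3*np.hypot(x@u,x@v),np.degrees(np.arctan2(x@v,x@u))))
print("angles from the pointer, ccw positive")
pol("top",T((388,240),(195,365),(270,172),(355,200),(190,270),(378,300),(225,190),(200,330)))
pol("side",S((185,385),(445,240),(445,265),(350,350),(160,330),(345,190)))
c=env.get_calibration("top")
E
python3 n.py
```

```text
angles from the pointer, ccw positive
top [300.4 189.6] r 53.9 ang -74.3
top [260.2 215.6] r 68.6 ang 142.7
top [275.9 175.4] r 49.4 ang 8.3
top [293.6 181.3] r 49.4 ang -44.6
top [259.2 195.9] r 45.0 ang 93.6
top [298.4 202.1] r 51.9 ang -109.7
top [266.5 179.2] r 48.6 ang 36.1
top [261.3 208.4] r 52.8 ang 131.8
side [206.  209.6] r 57.6 ang -70.6
side [243.1 188.9] r 49.7 ang 71.0
side [243.1 192.4] r 50.2 ang 50.1
side [229.6 204.6] r 53.3 ang -8.7
side [202.4 201.7] r 52.4 ang -119.8
side [228.9 181.7] r 70.9 ang 143.0
```

The higher nose is at about +143° from the pointer, and both views and the lower nose's position agree. It needs about -143°, clockwise, done by ratcheting the knob in strokes with a vertical gripper. First I move above the knob with the jaw at about 62 mm.

Request:
drive_tool --pt "17 -30 1 2.6" --pt "17 -30 1 2.6" --pt "17 -30 1 2.6" --pt "17 -30 1 2.6" --pt "17 -30 1 2.6" --pt "17 -30 1 2.6" --pt "17 -30 1 2.6" --pt "17 -30 1 2.6" --pt "17 -30 1 2.6" --pt "17 -30 1 2.6" --pt "17 -30 1 2.6" --pt "17 -30 1 2.6" --jaw 0.45

```text
time_s: 1.1
tool_pos: [0.3733, 0.1354, 0.2135]
tool_rot: [-0.109, 0.994, 0.0, -0.0]
force: [1.0, 1.2, -0.5]
width: 0.0622
finger_force: 0.0
```

Request:
drive_tool --pt "17 -30 0 2.6" --pt "17 -30 0 2.6" --pt "15 -30 0 2.6" --pt "15 -26 0 2.6" --pt "0 0 0 0" --pt "0 0 0 0"

```text
time_s: 1.6
tool_pos: [0.4373, 0.0199, 0.213]
tool_rot: [-0.196, 0.981, 0.0, -0.0]
force: [0.2, 0.5, -0.3]
width: 0.0621
finger_force: 0.0
```

Request:
drive_tool --pt "0 0 -15 0" --pt "0 0 -15 0" --pt "0 0 -15 0" --pt "0 0 -13 0" --pt "0 0 -11 0" --pt "0 0 -11 0" --pt "0 0 -11 0" --pt "0 0 0 0" --pt "0 0 0 0"

```text
time_s: 2.35
tool_pos: [0.4363, 0.0218, 0.1225]
tool_rot: [-0.198, 0.98, 0.0, -0.0]
force: [-0.1, -0.1, 0.6]
width: 0.0619
finger_force: 0.0
```

```bash
python3 - <<'E'
from h import *
im=env.camera("side");cv2.imwrite("pics/s2.png",cv2.resize(im[120:240,170:300],None,fx=5,fy=5,interpolation=cv2.INTER_CUBIC))
print(env.get_state()["force"])
E
```

```text
[ 0.31763716 -0.37273691  0.29272099]
```

View pics/s2.png

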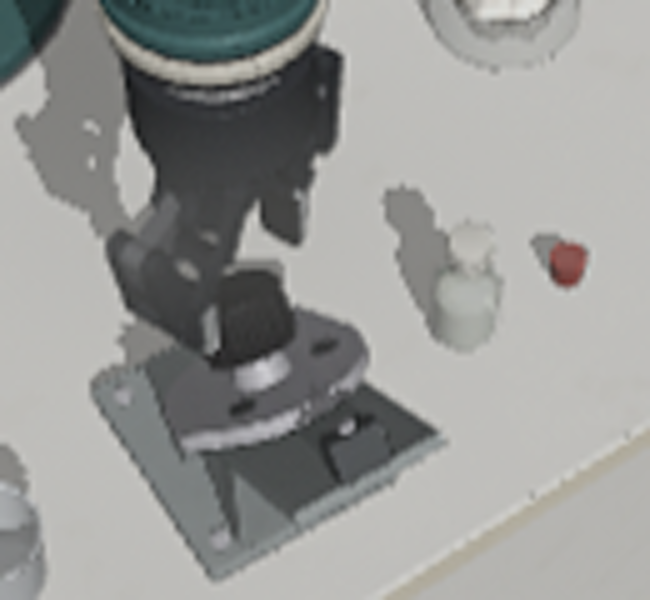

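The side crop shows the fingers straddling the knob at crop (255,315), clear of the cam plate. I'll close the jaw.

Request:
drive_tool --pt "0 0 0 0" --pt "0 0 0 0" --pt "0 0 0 0" --pt "0 0 0 0" --pt "0 0 0 0" --pt "0 0 0 0" --jaw -1

```text
time_s: 2.9
tool_pos: [0.4389, 0.0192, 0.1276]
tool_rot: [-0.197, 0.98, -0.003, 0.003]
force: [-26.8, -7.0, 87.7]
width: 0.0005
finger_force: 51.9
```

Request:
drive_tool --pt "0 0 0 -2" --pt "0 0 0 -2" --pt "0 0 0 -2" --pt "0 0 0 -2" --pt "0 0 0 -2" --pt "0 0 0 -2"

```text
time_s: 3.4
tool_pos: [0.4352, 0.0214, 0.1263]
tool_rot: [-0.094, 0.996, -0.0, 0.0]
force: [-38.3, 5.3, 84.6]
width: -0.0001
finger_force: 45.7
```

The jaw shut completely with an 85 N upward force, so the fingers slid off the knob. I'll lift and check against the pictures.

Request:
drive_tool --pt "0 0 5 0" --pt "0 0 10 0" --pt "0 0 15 0" --pt "0 0 15 0" --pt "0 0 15 0" --pt "0 0 0 0" --pt "0 0 0 0"

```text
time_s: 3.98
tool_pos: [0.4375, 0.021, 0.1829]
tool_rot: [-0.094, 0.996, -0.0, 0.001]
force: [-0.8, -0.4, -0.5]
width: 0.0002
finger_force: 0.0
```

```bash
cat >> h.py <<'E'
def proj(n,P):
    c=env.get_calibration(n); q=(np.atleast_2d(P)-c["origin"])@R.from_quat(c["orientation"]).as_matrix()
    return cv2.projectPoints(q*[1,-1,-1],np.zeros(3),np.zeros(3),c["camera_matrix"],c["D"])[0].reshape(-1,2)
E
python3 - <<'E'
from h import *
s=env.get_state();p=s["tool_pos"];print(p,s["force"],s["width"])
C=np.array([.461,.0198,.105]);u,v,a=frame(-.038)
out=[]
for n,x0,y0 in(("top",215,140),("side",175,120)):
    im=env.camera(n);k=5
    cr=cv2.resize(im[y0:y0+110,x0:x0+80],None,fx=k,fy=k,interpolation=cv2.INTER_CUBIC)
    for P,col in((p,(0,0,255)),(C+36*a/1e3,(0,255,0)),(C+49*a/1e3,(255,255,0)),(C+71*u/1e3,(255,0,255))):
        q=(proj(n,P)[0]-[x0,y0]+.5)*k; cv2.circle(cr,tuple(int(t) for t in q),3,col,-1)
    out.append(cr)
cv2.imwrite("pics/both3.png",np.hstack(out))
E
```

```text
[0.43750046 0.0209906  0.18291602] [-0.7590719  -0.43643887 -0.48673569] 0.00020466802920405497
```

View pics/both3.png

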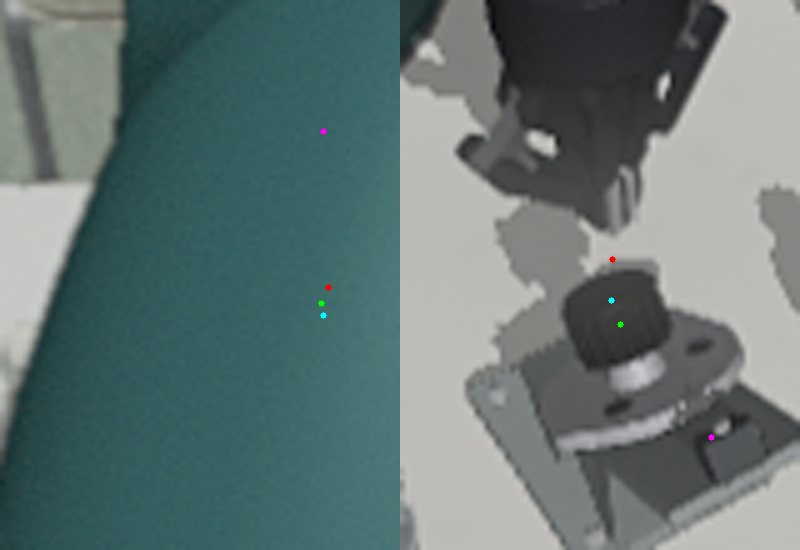

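The side view shows the green and cyan knob dots sitting on the real knob, but the red dot (reported TCP, 612,259) lies well below the shut fingertips (about 622,232). I'll work out how large that gap is.

```bash
python3 - <<'E'
from h import *
p=env.get_state()["tool_pos"]
for dz in(0,.01,.015,.0187,.025): q=proj("side",p+[0,0,dz])[0]; print(dz,(q-[175,120]+.5)*5+[400,0])
q=(np.array([222,232])+.5)/5-.5+[175,120]
print("tip if y of tool plane:",plane("side",[q],p,np.array([0,1.,0]))-p,"if x:",plane("side",[q],p,np.array([1.,0,0]))-p)
for P in([0,0,0],): print(p)
E
```

```text
0 [611.65529054 259.97670079]
0.01 [610.34388484 246.83537341]
0.015 [609.67811727 240.16553369]
0.0187 [609.18104524 235.18646893]
0.025 [608.32592435 226.62237882]
tip if y of tool plane: [[1.21779964e-02 6.93889390e-18 3.44886796e-02]] if x: [[0.         0.00667365 0.01543893]]
[0.43676926 0.02108019 0.1819071 ]
```

```bash
python3 - <<'E'
from h import *
p=env.get_state()["tool_pos"]; y=np.radians(10.8)
for dz in(0,.01,.015,.0187,.025): q=proj("side",p+[.011*np.cos(y),.011*np.sin(y),dz])[0]; print(dz,(q-[175,120]+.5)*5+[400,0])
E
```

```text
0 [628.86973332 274.29173271]
0.01 [627.72547325 261.23106382]
0.015 [627.14452304 254.60173993]
0.0187 [626.71076013 249.65273531]
0.025 [625.96451734 241.13997929]
```

The true fingertips stand about 25–30 mm above the reported TCP, which also fits the contact height. I'll reopen, realign the yaw and go about 28 mm lower than before.

Request:
drive_tool --pt "1 0 0 3" --pt "1 0 0 3" --pt "0 0 0 3" --pt "0 0 0 0" --pt "0 0 0 0" --pt "0 0 0 0" --jaw 0.45

```text
time_s: 4.58
tool_pos: [0.4388, 0.0211, 0.1821]
tool_rot: [-0.171, 0.985, 0.0, -0.0]
force: [0.7, -0.2, -0.5]
width: 0.0616
finger_force: 0.0
```

Request:
drive_tool --pt "0 0 -10 0" --pt "0 0 -10 0" --pt "0 0 -10 0" --pt "0 0 -10 0" --pt "0 0 -10 0" --pt "0 0 -10 0" --pt "0 0 -7 0" --pt "0 0 -5 0" --pt "0 0 0 0" --pt "0 0 0 0"

```text
time_s: 5.42
tool_pos: [0.439, 0.0211, 0.1105]
tool_rot: [-0.172, 0.985, 0.0, -0.0]
force: [0.8, -0.3, 0.3]
width: 0.0619
finger_force: 0.0
```

```bash
cat > g.py <<'E'
import sys
from h import *
im=env.camera("side");cv2.imwrite(f"pics/{sys.argv[1]}.png",cv2.resize(im[130:230,180:270],None,fx=6,fy=6,interpolation=cv2.INTER_CUBIC))
E
python3 g.py s4
```

```text
(no output)
```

View pics/s4.png

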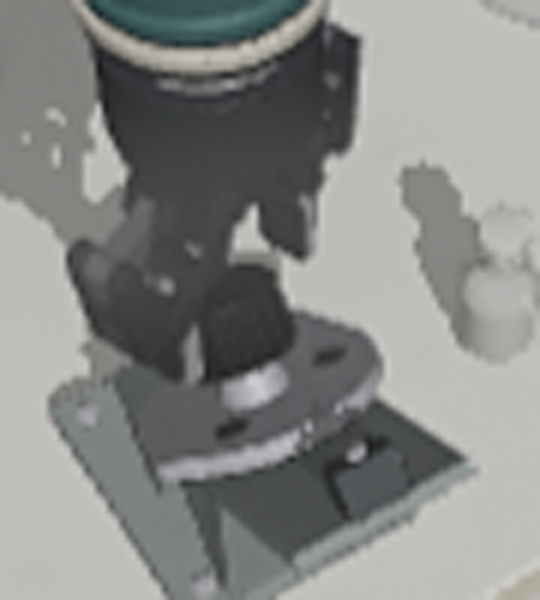

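```bash
python3 - <<'E'
from h import *
s=env.get_state();p=s["tool_pos"]; y=np.radians(19.7)
X=np.array([np.cos(y),np.sin(y),0]);Y=np.array([-np.sin(y),np.cos(y),0])
for dz in(0,.015,.03):
  for n,sg in(("right(+y)",1),("left",-1)):
    q=[(proj("side",p+sg*Y*w+X*.011+[0,0,dz])[0]-[180,130]+.5)*6 for w in(.031,.04)]; print(dz,n,np.round(q).tolist())
C=np.array([.461,.0198,.105]);u,v,a=frame(-.038)
print([np.round((proj("side",C+k*a)[0]-[180,130]+.5)*6).tolist() for k in(.019,.036,.049)])
E
```

```text
0 right(+y) [[307.0, 320.0], [320.0, 305.0]]
0 left [[211.0, 429.0], [197.0, 445.0]]
0.015 right(+y) [[306.0, 299.0], [319.0, 284.0]]
0.015 left [[209.0, 409.0], [194.0, 425.0]]
0.03 right(+y) [[305.0, 278.0], [319.0, 262.0]]
0.03 left [[206.0, 388.0], [192.0, 405.0]]
[[250.0, 367.0], [235.0, 330.0], [224.0, 301.0]]
```

The pictures confirm the real fingertips are now near z≈0.145, so there's about 20 mm left to descend. I'll watch the force on the way.

Request:
drive_tool --pt "0 0 -5 0" --pt "0 0 -5 0" --pt "0 0 -4 0" --pt "0 0 -3 0" --pt "0 0 -2 0" --pt "0 0 0 0"

```text
time_s: 5.97
tool_pos: [0.4388, 0.0211, 0.091]
tool_rot: [-0.172, 0.985, 0.0, -0.0]
force: [0.4, -0.2, 0.7]
width: 0.062
finger_force: 0.0
```

```bash
python3 g.py s5
```

```text
(no output)
```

View pics/s5.png

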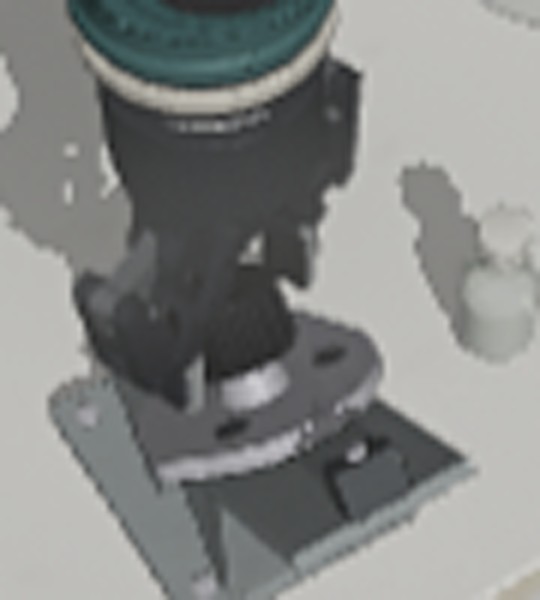

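Request:
drive_tool --pt "0 0 -2 0" --pt "0 0 -2 0" --pt "0 0 0 0"

```text
time_s: 6.27
tool_pos: [0.4389, 0.0211, 0.0872]
tool_rot: [-0.172, 0.985, 0.0, -0.0]
force: [-0.1, -0.3, -0.6]
width: 0.0617
finger_force: 0.0
```

Request:
drive_tool --pt "0 0 0 0" --pt "0 0 0 0" --pt "0 0 0 0" --pt "0 0 0 0" --jaw -1

```text
time_s: 6.6
tool_pos: [0.4395, 0.0199, 0.0883]
tool_rot: [-0.172, 0.985, -0.002, 0.0]
force: [-3.2, -5.3, 11.6]
width: 0.0454
finger_force: 59.2
```

Gripped at 45 mm with low wrist force. Now the first clockwise stroke.

Request:
drive_tool --pt "0 0 0 -2.5" --pt "0 0 0 -2.5" --pt "0 0 0 -2.5" --pt "0 0 0 -2.5" --pt "0 0 0 -2.5" --pt "0 0 0 -2.5" --pt "0 0 0 0"

```text
time_s: 7.18
tool_pos: [0.4406, 0.0196, 0.088]
tool_rot: [-0.04, 0.999, -0.002, 0.001]
force: [5.0, -9.9, -1.1]
width: 0.0428
finger_force: 62.8
```

Request:
drive_tool --pt "0 0 0 -2.5" --pt "0 0 0 -2.5" --pt "0 0 0 -2.5" --pt "0 0 0 -2.5" --pt "0 0 0 -2.5" --pt "0 0 0 -2.5" --pt "0 0 0 0"

```text
time_s: 7.77
tool_pos: [0.4412, 0.0185, 0.0884]
tool_rot: [0.091, 0.996, -0.003, 0.002]
force: [5.7, -20.5, 2.4]
width: 0.0428
finger_force: 93.0
```

Request:
drive_tool --pt "0 0 0 -2.5" --pt "0 0 0 -2.5" --pt "0 0 0 -2.5" --pt "0 0 0 -2.5" --pt "0 0 0 0" --pt "0 0 0 0"

```text
time_s: 8.27
tool_pos: [0.4416, 0.0184, 0.0879]
tool_rot: [0.175, 0.985, -0.002, 0.002]
force: [10.2, -35.4, -13.4]
width: 0.0424
finger_force: 138.3
```

```bash
python3 g.py s6
```

```text
(no output)
```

View pics/s6.png

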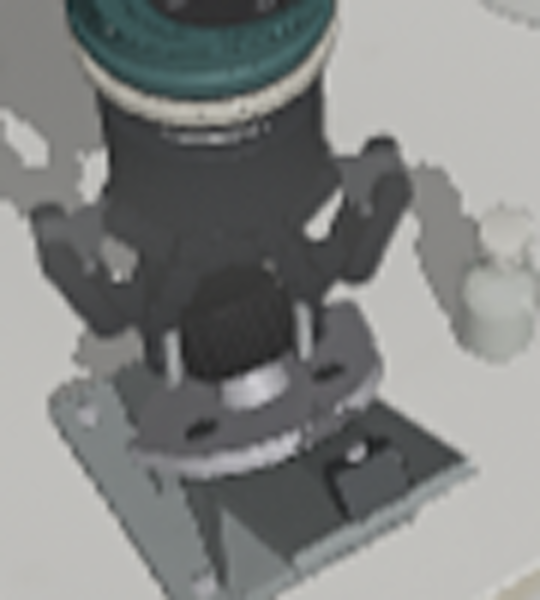

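The cam turned: the holes moved from (235,428) to (203,430) and (330,355) to (330,372), and a nose now shows at (380,345). I'll measure how far.

```bash
python3 - <<'E'
from h import *
psi=-0.038;C=np.array([.461,.0198,.105]);u,v,a=frame(psi)
G=lambda *p:[((x+.5)/6-.5+180,(y+.5)/6-.5+130) for x,y in p]
def pol(t,n,px,off=0.004):
    q=plane(n,px,C+off*a,a)-C
    for p,x in zip(px,q): print(t,np.round(p,1),"r %.1f ang %.1f"%(1e3*np.hypot(x@u,x@v),np.degrees(np.arctan2(x@v,x@u))))
pol("start",'top',T((222,255),(328,228))); pol("s1",'side',S((270,326),(385,240)))
pol("s5",'side',G((235,428),(330,355))); pol("s6",'side',G((203,430),(330,372)))
pol("nose s6",'side',G((380,345),(130,445),(160,465)))
E
```

```text
start [265.9 192.7] r 29.8 ang 79.6
start [287.9 187.1] r 30.1 ang -47.4
s1 [218.1 201.1] r 21.6 ang -60.2
s1 [234.6 188.9] r 34.4 ang 99.1
s5 [218.8 200.9] r 20.6 ang -57.2
s5 [234.6 188.8] r 34.8 ang 99.8
s6 [213.4 201.2] r 26.5 ang -91.0
s6 [234.6 191.6] r 28.6 ang 74.9
nose s6 [242.9 187.1] r 51.5 ang 81.8
nose s6 [201.2 203.8] r 54.8 ang -110.6
nose s6 [206.2 207.1] r 50.1 ang -80.1
```

About -32°, so the gain is around 0.8. I'll open, shift a little to relieve the side load, turn back and regrip.

Request:
drive_tool --pt "0 0 0 0" --pt "0 0 0 0" --pt "0 0 0 0" --pt "2 -2 0 3" --pt "0 0 0 6" --pt "0 0 0 6" --pt "0 0 0 6" --pt "0 0 0 6" --pt "0 0 0 6" --pt "0 0 0 6" --pt "0 0 0 4" --pt "0 0 0 2" --jaw 0.45

```text
time_s: 9.32
tool_pos: [0.441, 0.0192, 0.0875]
tool_rot: [-0.217, 0.976, 0.0, 0.0]
force: [0.0, 0.3, 0.4]
width: 0.062
finger_force: 0.0
```

Request:
drive_tool --pt "0 0 0 0" --pt "0 0 0 0" --pt "0 0 0 0" --pt "0 0 0 0" --pt "0 0 0 0" --jaw -1

```text
time_s: 9.73
tool_pos: [0.4403, 0.0205, 0.0883]
tool_rot: [-0.215, 0.977, 0.001, 0.0]
force: [-8.5, 11.2, 22.4]
width: 0.046
finger_force: 57.8
```

Request:
drive_tool --pt "0 0 0 -2.5" --pt "0 0 0 -2.5" --pt "0 0 0 -2.5" --pt "0 0 0 -2.5" --pt "0 0 0 -2.5" --pt "0 0 0 -2.5" --pt "0 0 0 -2.5" --pt "0 0 0 -2.5" --pt "0 0 0 -2.5"

```text
time_s: 10.48
tool_pos: [0.4428, 0.0195, 0.0874]
tool_rot: [-0.019, 1.0, 0.001, 0.001]
force: [1.3, 0.8, 11.5]
width: 0.0425
finger_force: 63.2
```

Request:
drive_tool --pt "0 0 0 -2.5" --pt "0 0 0 -2.5" --pt "0 0 0 -2.5" --pt "0 0 0 -2.5" --pt "0 0 0 -2.5" --pt "0 0 0 -2.5" --pt "0 0 0 -2.5" --pt "0 0 0 0"

```text
time_s: 11.15
tool_pos: [0.444, 0.0181, 0.0874]
tool_rot: [0.133, 0.991, -0.0, 0.002]
force: [17.5, -17.9, -23.5]
width: 0.0425
finger_force: 104.3
```

Request:
drive_tool --pt "0 0 0 0" --pt "0 0 0 0" --pt "0 0 0 0" --pt "0 0 0 3" --pt "0 0 0 6" --pt "0 0 0 6" --pt "0 0 0 6" --pt "0 0 0 6" --pt "0 0 0 6" --pt "0 0 0 5" --pt "0 0 0 3" --pt "0 0 0 0" --jaw 0.45

```text
time_s: 12.15
tool_pos: [0.4409, 0.0192, 0.0876]
tool_rot: [-0.224, 0.974, 0.0, -0.0]
force: [-0.3, 0.5, 0.4]
width: 0.062
finger_force: 0.0
```

Request:
drive_tool --pt "0 0 0 0" --pt "0 0 0 0" --pt "0 0 0 0" --pt "0 0 0 0" --pt "0 0 0 0" --jaw -1

```text
time_s: 12.57
tool_pos: [0.4403, 0.0205, 0.0883]
tool_rot: [-0.223, 0.975, 0.001, 0.0]
force: [-9.6, 11.1, 23.3]
width: 0.0465
finger_force: 57.6
```

Request:
drive_tool --pt "0 0 0 -2.5" --pt "0 0 0 -2.5" --pt "0 0 0 -2.5" --pt "0 0 0 -2.5" --pt "0 0 0 -2.5" --pt "0 0 0 -2.5" --pt "0 0 0 -2.5" --pt "0 0 0 -2.5" --pt "0 0 0 -2.5"

```text
time_s: 13.32
tool_pos: [0.443, 0.0197, 0.0873]
tool_rot: [-0.027, 1.0, 0.001, 0.002]
force: [-4.1, -3.5, 8.1]
width: 0.0426
finger_force: 64.4
```

Request:
drive_tool --pt "0 0 0 -2.5" --pt "0 0 0 -2.5" --pt "0 0 0 -2.5" --pt "0 0 0 -2.5" --pt "0 0 0 -2.5" --pt "0 0 0 -2.5" --pt "0 0 0 -2.5" --pt "0 0 0 0"

```text
time_s: 13.98
tool_pos: [0.4438, 0.0181, 0.0875]
tool_rot: [0.125, 0.992, -0.0, 0.002]
force: [15.9, -15.4, -20.7]
width: 0.0423
finger_force: 102.7
```

Request:
drive_tool --pt "0 0 0 0" --pt "0 0 0 0" --pt "0 0 0 0" --pt "0 0 10 0" --pt "0 0 20 0" --pt "0 0 25 0" --pt "0 0 25 0" --pt "-10 30 10 5" --pt "-10 35 0 5" --pt "-10 35 0 5" --pt "-10 35 0 5" --pt "0 35 0 5" --jaw 0.45

```text
time_s: 14.98
tool_pos: [0.399, 0.1905, 0.1779]
tool_rot: [-0.096, 0.995, 0.0, -0.0]
force: [1.4, -0.3, 1.0]
width: 0.0619
finger_force: 0.0
```

Request:
drive_tool --pt "0 35 0 5" --pt "0 35 0 5" --pt "0 35 0 5" --pt "0 25 0 2.5" --pt "0 0 0 0" --pt "0 0 0 0"

```text
time_s: 15.48
tool_pos: [0.4005, 0.32, 0.1772]
tool_rot: [-0.245, 0.969, -0.0, -0.0]
force: [0.5, -0.7, 0.4]
width: 0.0617
finger_force: 0.0
```

```bash
cat > holes.py <<'E'
from h import *
import sys
psi=-0.038;C=np.array([.461,.0198,.105]);u,v,a=frame(psi)
def holes(im):
    # bins on the cam's front face, radius 26-34 mm: mean grey value against the angle
    g=cv2.cvtColor(im,cv2.COLOR_BGR2GRAY); th=np.radians(np.arange(-180,180,1.)); pr=[]
    for t in th:
        P=np.array([C+.004*a+r*(np.cos(t)*u+np.sin(t)*v) for r in np.arange(.028,.0325,.001)])
        q=proj("top",P).astype(np.float32)
        pr.append(cv2.remap(g,q[:,0].copy(),q[:,1].copy(),cv2.INTER_LINEAR).mean())
    return np.array(pr)
if __name__=="__main__":
    im=env.camera("top"); cv2.imwrite(f"pics/{sys.argv[1]}.png",im)
    A=holes(cv2.imread("pics/top0.png"));B=holes(im)
    for n,p in(("start",A),("now",B)): print(n,[(int(i*8-180),int(p[i*8:(i+1)*8].mean())) for i in range(45)])
    t=im[140:260,220:345]; cv2.imwrite(f"pics/{sys.argv[1]}c.png",cv2.resize(t,None,fx=4.8,fy=4.8,interpolation=cv2.INTER_CUBIC))
E
python3 holes.py top7
```

```text
start [(-180, 7), (-172, 9), (-164, 11), (-156, 12), (-148, 11), (-140, 7), (-132, 20), (-124, 39), (-116, 60), (-108, 74), (-100, 77), (-92, 78), (-84, 77), (-76, 78), (-68, 74), (-60, 49), (-52, 32), (-44, 37), (-36, 65), (-28, 78), (-20, 79), (-12, 78), (-4, 80), (4, 79), (12, 78), (20, 78), (28, 79), (36, 82), (44, 82), (52, 81), (60, 71), (68, 41), (76, 30), (84, 40), (92, 68), (100, 78), (108, 81), (116, 82), (124, 73), (132, 52), (140, 26), (148, 13), (156, 8), (164, 7), (172, 8)]
now [(-180, 10), (-172, 8), (-164, 13), (-156, 14), (-148, 12), (-140, 12), (-132, 14), (-124, 20), (-116, 38), (-108, 73), (-100, 88), (-92, 88), (-84, 86), (-76, 89), (-68, 89), (-60, 88), (-52, 88), (-44, 89), (-36, 90), (-28, 90), (-20, 87), (-12, 66), (-4, 40), (4, 37), (12, 60), (20, 87), (28, 90), (36, 90), (44, 90), (52, 89), (60, 87), (68, 87), (76, 88), (84, 87), (92, 86), (100, 88), (108, 82), (116, 54), (124, 35), (132, 29), (140, 28), (148, 12), (156, 11), (164, 7), (172, 10)]
```

View pics/top7c.png

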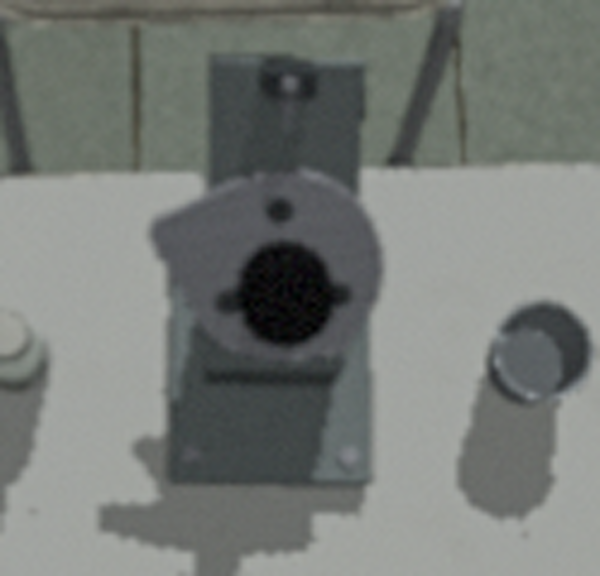

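The higher nose now shows at crop (152,230), one hole at (280,210), and the bystanders haven't moved.

```bash
python3 - <<'E'
from holes import *
def pol(px):
    x=plane("top",px,C+.004*a,a)-C; print(np.round(1e3*np.hypot(x@u,x@v),1),np.round(np.degrees(np.arctan2(x@v,x@u)),1))
pol(T((152,230),(160,222),(157,240)));pol(T((280,210),(225,300),(345,292)))
pol(T((290,95),(290,130)))
def dip(p,c,w=22):
    th=np.arange(-180,180.); m=abs(th-c)<w; k=np.clip(78-p[m],0,None); return (k*th[m]).sum()/k.sum()
print(dip(holes(cv2.imread("pics/top0.png")),80),dip(holes(cv2.imread("pics/top7.png")),2))
E
```

```text
[66.4 64.  62.7] [74.2 69.6 78.2]
[29.4 33.  34.9] [   3.2  124.4 -112.7]
[87.6 70.3] [-0.7 -1.4]
79.9503533248777 4.285680970149254
```

Rotation so far is -76°, so the higher nose is at about +68°. I'll go back for two more strokes.

Request:
drive_tool --pt "5 -31 0 -1" --pt "5 -30 0 -1" --pt "5 -30 0 -1" --pt "5 -30 0 -1" --pt "5 -30 0 -1" --pt "5 -30 0 -1" --pt "5 -30 0 0" --pt "5 -30 0 0" --pt "0 -30 0 0" --pt "0 -30 0 0" --pt "0 0 0 0" --pt "0 0 0 0"

```text
time_s: 16.53
tool_pos: [0.4405, 0.0162, 0.1776]
tool_rot: [-0.191, 0.982, -0.0, 0.0]
force: [0.0, -0.4, 0.6]
width: 0.0619
finger_force: 0.0
```

Request:
drive_tool --pt "0 0 -15 0" --pt "0 0 -15 0" --pt "0 0 -15 0" --pt "0 0 -12 0" --pt "0 0 -10 0" --pt "0 0 -10 0" --pt "0 0 -8 0" --pt "0 0 -5 0" --pt "0 0 0 0"

```text
time_s: 17.28
tool_pos: [0.4404, 0.0184, 0.0868]
tool_rot: [-0.194, 0.981, 0.0, -0.001]
force: [0.8, -0.1, -0.5]
width: 0.0619
finger_force: 0.0
```

Request:
drive_tool --pt "0 1 0 0" --pt "0 0 0 0" --pt "0 0 0 0" --pt "0 0 0 0" --pt "0 0 0 0" --pt "0 0 0 0" --jaw -1

```text
time_s: 17.78
tool_pos: [0.4405, 0.0204, 0.0885]
tool_rot: [-0.194, 0.981, 0.001, 0.0]
force: [-8.5, 11.3, 15.8]
width: 0.0459
finger_force: 58.7
```

Request:
drive_tool --pt "0 0 0 -2.5" --pt "0 0 0 -2.5" --pt "0 0 0 -2.5" --pt "0 0 0 -2.5" --pt "0 0 0 -2.5" --pt "0 0 0 -2.5" --pt "0 0 0 -2.5" --pt "0 0 0 -2.5" --pt "0 0 0 -2.5"

```text
time_s: 18.53
tool_pos: [0.4429, 0.0193, 0.088]
tool_rot: [0.003, 1.0, 0.0, 0.002]
force: [-1.2, -2.2, 2.6]
width: 0.0425
finger_force: 64.1
```

Request:
drive_tool --pt "0 0 0 -2.5" --pt "0 0 0 -2.5" --pt "0 0 0 -2.5" --pt "0 0 0 -2.5" --pt "0 0 0 -2.5" --pt "0 0 0 -2.5" --pt "0 0 0 -2.5" --pt "0 0 0 0"

```text
time_s: 19.2
tool_pos: [0.4447, 0.0178, 0.0876]
tool_rot: [0.154, 0.988, -0.0, 0.003]
force: [22.3, -24.0, -36.4]
width: 0.0423
finger_force: 113.3
```

Request:
drive_tool --pt "0 0 0 0" --pt "0 0 0 0" --pt "0 0 0 0" --pt "0 0 0 3" --pt "0 0 0 6" --pt "0 0 0 6" --pt "0 0 0 6" --pt "0 0 0 6" --pt "0 0 0 6" --pt "0 0 0 5" --pt "0 0 0 3" --pt "0 0 0 0" --jaw 0.45

```text
time_s: 20.2
tool_pos: [0.441, 0.0192, 0.0878]
tool_rot: [-0.203, 0.979, -0.0, 0.0]
force: [0.4, 0.1, -1.2]
width: 0.0616
finger_force: 0.0
```

Request:
drive_tool --pt "0 0 0 0" --pt "0 0 0 0" --pt "0 0 0 0" --pt "0 0 0 0" --pt "0 0 0 0" --pt "0 0 0 0" --jaw -1

```text
time_s: 20.7
tool_pos: [0.4405, 0.0205, 0.0884]
tool_rot: [-0.201, 0.98, 0.001, 0.0]
force: [-8.8, 12.4, 23.3]
width: 0.0459
finger_force: 57.7
```

Request:
drive_tool --pt "0 0 0 -2.5" --pt "0 0 0 -2.5" --pt "0 0 0 -2.5" --pt "0 0 0 -2.5" --pt "0 0 0 -2.5" --pt "0 0 0 -2.5" --pt "0 0 0 -2.5" --pt "0 0 0 -2.5" --pt "0 0 0 -2.5"

```text
time_s: 21.45
tool_pos: [0.4427, 0.0194, 0.0877]
tool_rot: [-0.005, 1.0, 0.0, 0.002]
force: [11.4, 5.5, -10.9]
width: 0.0425
finger_force: 61.9
```

Request:
drive_tool --pt "0 0 0 -2.5" --pt "0 0 0 -2.5" --pt "0 0 0 -2.5" --pt "0 0 0 -2.5" --pt "0 0 0 -2.5" --pt "0 0 0 -2.5" --pt "0 0 0 -2.5" --pt "0 0 0 0"

```text
time_s: 22.12
tool_pos: [0.4451, 0.0175, 0.0871]
tool_rot: [0.147, 0.989, -0.001, 0.003]
force: [28.7, -18.8, -43.5]
width: 0.0428
finger_force: 107.5
```

Request:
drive_tool --pt "0 0 0 0" --pt "0 0 0 0" --pt "0 0 0 0" --pt "0 0 10 0" --pt "0 0 20 0" --pt "0 0 25 0" --pt "0 0 25 0" --pt "-10 30 10 5" --pt "-10 35 0 5" --pt "-10 35 0 5" --pt "-10 35 0 5" --pt "0 35 0 5" --jaw 0.45

```text
time_s: 23.12
tool_pos: [0.399, 0.1905, 0.178]
tool_rot: [-0.074, 0.997, 0.0, 0.0]
force: [2.0, -1.3, 0.2]
width: 0.0623
finger_force: 0.0
```

Request:
drive_tool --pt "0 35 0 5" --pt "0 35 0 5" --pt "0 35 0 5" --pt "0 25 0 2.5" --pt "0 0 0 0" --pt "0 0 0 0"

```text
time_s: 23.62
tool_pos: [0.4005, 0.32, 0.1773]
tool_rot: [-0.224, 0.975, -0.0, -0.0]
force: [0.2, -0.9, 0.0]
width: 0.0619
finger_force: 0.0
```

```bash
cat > noz.py <<'E'
# rim radius against angle: outermost cam-coloured sample along rays in the cam's front face
import sys
from holes import *
def rim(im,lo,hi):
    f=cv2.GaussianBlur(im,(3,3),0).astype(np.float32); rr=np.arange(.040,.078,.0005); o=[]
    for t in np.arange(lo,hi,4.):
        d=np.cos(np.radians(t))*u+np.sin(np.radians(t))*v
        q=proj("top",C+.004*a+rr[:,None]*d).astype(np.float32)
        c=cv2.remap(f,q[:,0].copy(),q[:,1].copy(),cv2.INTER_LINEAR)[:,0]
        k=c[:6].mean(0); m=np.linalg.norm(c-k,axis=1)>22
        o.append((int(t),round(1e3*rr[np.argmax(m)] if m.any() else 99,1)))
    return o
if __name__=="__main__":
    im=env.camera("top"); cv2.imwrite(f"pics/{sys.argv[1]}.png",im)
    p=holes(im); print([(i*8-180,int(p[i*8:(i+1)*8].mean())) for i in range(45)])
    print("old",rim(cv2.imread("pics/top7.png"),30,110)); print("now",rim(im,-60,80)); print(env.get_state()["time_s"])
E
python3 noz.py top8
```

```text
[(-180, 13), (-172, 10), (-164, 12), (-156, 13), (-148, 11), (-140, 14), (-132, 23), (-124, 47), (-116, 76), (-108, 86), (-100, 87), (-92, 88), (-84, 90), (-76, 90), (-68, 89), (-60, 67), (-52, 39), (-44, 36), (-36, 62), (-28, 87), (-20, 89), (-12, 89), (-4, 89), (4, 89), (12, 87), (20, 87), (28, 87), (36, 87), (44, 86), (52, 87), (60, 85), (68, 58), (76, 35), (84, 40), (92, 66), (100, 85), (108, 86), (116, 86), (124, 80), (132, 59), (140, 34), (148, 14), (156, 10), (164, 10), (172, 8)]
old [(30, np.float64(54.0)), (34, np.float64(55.0)), (38, np.float64(62.0)), (42, np.float64(50.5)), (46, np.float64(50.5)), (50, np.float64(51.0)), (54, np.float64(53.0)), (58, np.float64(55.0)), (62, np.float64(58.0)), (66, np.float64(61.0)), (70, np.float64(64.5)), (74, np.float64(65.0)), (78, np.float64(63.0)), (82, np.float64(61.0)), (86, np.float64(58.0)), (90, np.float64(55.5)), (94, np.float64(54.5)), (98, np.float64(54.5)), (102, np.float64(55.0)), (106, np.float64(53.5))]
now [(-60, np.float64(47.5)), (-56, np.float64(47.0)), (-52, np.float64(47.5)), (-48, np.float64(47.5)), (-44, np.float64(48.5)), (-40, np.float64(54.5)), (-36, np.float64(59.5)), (-32, np.float64(54.0)), (-28, np.float64(54.0)), (-24, np.float64(54.0)), (-20, np.float64(48.0)), (-16, np.float64(48.0)), (-12, np.float64(48.5)), (-8, np.float64(55.0)), (-4, np.float64(53.5)), (0, np.float64(54.5)), (4, np.float64(55.0)), (8, np.float64(55.5)), (12, np.float64(59.0)), (16, np.float64(64.5)), (20, np.float64(70.0)), (24, np.float64(71.5)), (28, 99), (32, np.float64(73.0)), (36, np.float64(65.5)), (40, np.float64(58.0)), (44, np.float64(55.0)), (48, np.float64(53.0)), (52, np.float64(51.5)), (56, np.float64(50.0)), (60, np.float64(49.0)), (64, np.float64(48.5)), (68, np.float64(48.0)), (72, np.float64(48.0)), (76, np.float64(47.5))]
23.6667
```

The nose is now at about +26° by its rim profile, and the last two strokes gave about -24° each. One more full stroke, then I measure again.

Request:
drive_tool --pt "5 -31 0 -1" --pt "5 -30 0 -1" --pt "5 -30 0 -1" --pt "5 -30 0 0" --pt "5 -30 0 0" --pt "5 -30 0 0" --pt "5 -30 0 0" --pt "5 -30 0 0" --pt "0 -30 0 0" --pt "0 -29 0 0" --pt "0 0 0 0" --pt "0 0 0 0"

```text
time_s: 24.67
tool_pos: [0.4405, 0.0172, 0.1777]
tool_rot: [-0.195, 0.981, -0.0, 0.0]
force: [-0.4, 0.7, 0.7]
width: 0.062
finger_force: 0.0
```

Request:
drive_tool --pt "0 0 -15 0" --pt "0 0 -15 0" --pt "0 0 -15 0" --pt "0 0 -12 0" --pt "0 0 -10 0" --pt "0 0 -10 0" --pt "0 0 -8 0" --pt "0 0 -5 0" --pt "0 0 0 0"

```text
time_s: 25.42
tool_pos: [0.4404, 0.0194, 0.0868]
tool_rot: [-0.198, 0.98, 0.0, -0.001]
force: [-0.3, 0.2, -0.2]
width: 0.062
finger_force: 0.0
```

Request:
drive_tool --pt "0 0 0 0" --pt "0 0 0 0" --pt "0 0 0 0" --pt "0 0 0 0" --pt "0 0 0 0" --pt "0 0 0 0" --jaw -1

```text
time_s: 25.92
tool_pos: [0.4405, 0.0205, 0.0885]
tool_rot: [-0.198, 0.98, 0.001, 0.0]
force: [-8.8, 12.1, 15.9]
width: 0.0458
finger_force: 58.8
```

Request:
drive_tool --pt "0 0 0 -2.5" --pt "0 0 0 -2.5" --pt "0 0 0 -2.5" --pt "0 0 0 -2.5" --pt "0 0 0 -2.5" --pt "0 0 0 -2.5" --pt "0 0 0 -2.5" --pt "0 0 0 -2.5" --pt "0 0 0 -2.5"

```text
time_s: 26.67
tool_pos: [0.4429, 0.0193, 0.0879]
tool_rot: [-0.002, 1.0, 0.0, 0.002]
force: [12.4, 4.8, -16.1]
width: 0.0426
finger_force: 62.5
```

Request:
drive_tool --pt "0 0 0 -2.5" --pt "0 0 0 -2.5" --pt "0 0 0 -2.5" --pt "0 0 0 -2.5" --pt "0 0 0 -2.5" --pt "0 0 0 -2.5" --pt "0 0 0 -2.5" --pt "0 0 0 0"

```text
time_s: 27.33
tool_pos: [0.4447, 0.0178, 0.0875]
tool_rot: [0.15, 0.989, -0.0, 0.003]
force: [22.5, -20.8, -37.3]
width: 0.0424
finger_force: 111.3
```

Request:
drive_tool --pt "0 0 0 0" --pt "0 0 0 0" --pt "0 0 0 0" --pt "0 0 10 0" --pt "0 0 20 0" --pt "0 0 25 0" --pt "0 0 25 0" --pt "-10 30 10 5" --pt "-10 35 0 5" --pt "-10 35 0 5" --pt "-10 35 0 5" --pt "0 35 0 5" --jaw 0.45

```text
time_s: 28.33
tool_pos: [0.3991, 0.1905, 0.1782]
tool_rot: [-0.07, 0.998, 0.0, 0.0]
force: [1.7, -1.3, -0.2]
width: 0.0621
finger_force: 0.0
```

Request:
drive_tool --pt "0 35 0 5" --pt "0 35 0 5" --pt "0 35 0 5" --pt "0 25 0 2.5" --pt "0 0 0 0" --pt "0 0 0 0"

```text
time_s: 28.83
tool_pos: [0.4006, 0.32, 0.1775]
tool_rot: [-0.22, 0.975, -0.0, -0.0]
force: [0.0, -0.2, 0.4]
width: 0.062
finger_force: 0.0
```

```bash
python3 noz.py top9; python3 - <<'E'
import cv2,numpy as np
g=cv2.cvtColor(cv2.imread("pics/top9.png"),cv2.COLOR_BGR2GRAY)
print(g[150:182,262:302].tolist().__str__().replace("], [","\n"))
E
```

```text
[(-180, 9), (-172, 9), (-164, 12), (-156, 12), (-148, 7), (-140, 11), (-132, 20), (-124, 45), (-116, 77), (-108, 89), (-100, 89), (-92, 86), (-84, 66), (-76, 38), (-68, 37), (-60, 63), (-52, 88), (-44, 89), (-36, 89), (-28, 90), (-20, 89), (-12, 88), (-4, 87), (4, 87), (12, 87), (20, 87), (28, 86), (36, 84), (44, 57), (52, 36), (60, 40), (68, 67), (76, 83), (84, 87), (92, 86), (100, 86), (108, 85), (116, 86), (124, 80), (132, 58), (140, 35), (148, 16), (156, 10), (164, 11), (172, 11)]
old [(30, np.float64(54.0)), (34, np.float64(55.0)), (38, np.float64(62.0)), (42, np.float64(50.5)), (46, np.float64(50.5)), (50, np.float64(51.0)), (54, np.float64(53.0)), (58, np.float64(55.0)), (62, np.float64(58.0)), (66, np.float64(61.0)), (70, np.float64(64.5)), (74, np.float64(65.0)), (78, np.float64(63.0)), (82, np.float64(61.0)), (86, np.float64(58.0)), (90, np.float64(55.5)), (94, np.float64(54.5)), (98, np.float64(54.5)), (102, np.float64(55.0)), (106, np.float64(53.5))]
now [(-60, np.float64(47.0)), (-56, np.float64(47.0)), (-52, np.float64(47.0)), (-48, np.float64(47.5)), (-44, np.float64(4
[... 5433 characters left out ...]
66, 163, 164, 165, 162
139, 96, 73, 74, 83, 87, 88, 88, 87, 86, 86, 86, 85, 84, 81, 81, 86, 90, 90, 89, 89, 90, 88, 85, 86, 86, 91, 99, 105, 92, 77, 70, 100, 148, 164, 163, 163, 163, 162, 163
139, 99, 76, 83, 89, 85, 88, 86, 89, 87, 89, 84, 86, 82, 81, 83, 85, 89, 89, 88, 90, 89, 89, 87, 89, 86, 88, 92, 99, 99, 92, 78, 99, 144, 162, 164, 163, 164, 163, 163
140, 101, 84, 88, 88, 89, 87, 86, 86, 86, 90, 87, 84, 82, 84, 87, 88, 86, 89, 91, 89, 90, 90, 88, 90, 88, 88, 87, 92, 97, 100, 91, 111, 149, 164, 164, 162, 163, 162, 162
137, 104, 86, 87, 88, 85, 88, 87, 84, 88, 87, 87, 81, 79, 83, 89, 87, 87, 89, 91, 93, 88, 88, 89, 86, 87, 91, 86, 87, 90, 93, 101, 122, 151, 164, 164, 164, 164, 162, 164]]
```

The top view's pixels put the nose tip at column ≈278 and the pointer at ≈279.5. That's about 3 mm sideways (about 3°), within the 7° tolerance, and the arm is clear of everything, so I'm handing in.

```bash
python3 -c "
from rig import env
print(env.close_job())"
```

```text
the job is handed in; nothing more can be done
None
```

I handed the job in with the higher nose about 3 mm sideways (about 3°) from opposite the pointer, within the 9 mm tolerance by my last top-view measurement; the cam is released, the arm is clear, no fingers went near the bottle, cup or stopper, and no verdict was returned.

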